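Start the dust extractor from its bench remote

TASK

Start the dust extractor before sanding: of the three wireless remotes on the table, use the fingertips to press the square button gently and well down (it need not go to the stop), keep it down for a good two seconds, then let it spring back and draw the hand back at least a hand's width. The remote is to stay standing where it is, not lifted, pushed about or tipped; do not touch the other two remotes, and leave everything else on the table in its place.

Things in the scene. Friction and masses are not known exactly. Their poses are not given: they have to be found in the camera images.
- remote_square: loose battery wireless remote, one of three alike: grey plastic case 68 x 68 mm, its top face 35 mm above the table, on rubber feet, about 0.4 kg; in the middle of the case a black push cap, here a square with 38 mm sides and edges parallel to the case, whose flat top stands 65 mm above the table when out. Origin at the centre of the underside, z up, the cap is centred over it. This is the remote of the dust extractor: the one to press
- square_top (a point): centre of the flat top of the square cap (moves down with the cap); 65 mm above the table when the cap is out
- square_cap (a joint): how far the square cap is pressed down, m: 0 = out, 0.014 = bottom of its travel, a hard stop; a spring pushes it back out (about 1.5 N at the start, rising evenly to 8.5 N at the bottom); the remote switches from 0.005 on, so the cap need not go down to its stop
- remote_round: loose battery wireless remote, one of three alike: grey plastic case 68 x 68 mm, its top face 35 mm above the table, on rubber feet, about 0.4 kg; in the middle of the case a black push cap, here a round disc 44 mm across, whose flat top stands 65 mm above the table when out. Origin at the centre of the underside, z up, the cap is centred over it. Not to be touched
- round_top (a point): centre of the flat top of the round cap (moves down with the cap); 65 mm above the table when the cap is out
- round_cap (a joint): how far the round cap is pressed down, m: 0 = out, 0.014 = bottom of its travel, a hard stop; a spring pushes it back out (about 1.5 N at the start, rising evenly to 8.5 N at the bottom)
- remote_oblong: loose battery wireless remote, one of three alike: grey plastic case 68 x 68 mm, its top face 35 mm above the table, on rubber feet, about 0.4 kg; in the middle of the case a black push cap, here a narrow bar with round ends, 52 mm long (along the case's y) and 20 mm wide, whose flat top stands 65 mm above the table when out. Origin at the centre of the underside, z up, the cap is centred over it. Not to be touched
- oblong_top (a point): centre of the flat top of the oblong cap (moves down with the cap); 65 mm above the table when the cap is out
- oblong_cap (a joint): how far the oblong cap is pressed down, m: 0 = out, 0.014 = bottom of its travel, a hard stop; a spring pushes it back out (about 1.5 N at the start, rising evenly to 8.5 N at the bottom)
- screw_jar: white plastic jar with a red lid, 64 mm across, 82 mm high; origin at the centre of the underside. Loose bystander, to stay where it stands
- oil_bottle: small white oil bottle with a red spout, 44 mm across, 122 mm high; origin at the centre of the underside. Loose bystander, to stay where it stands
- earplug_box: green box, 62 mm cube; origin at the centre of the underside. Loose bystander, to stay where it stands
- belt_box: brown carton, 65 x 100 x 45 mm high; origin at the centre of the underside. Loose bystander, to stay where it stands
- spring_clamp: black spring clamp lying flat, 66 x 122 x 22 mm high; origin at the centre of the underside. Loose bystander, to stay where it stands
- marker: white marker pen with a black cap lying flat, 17 x 134 x 19 mm; origin at the centre of the underside. Loose bystander, to stay where it stands
Not all that is in view belongs to the job. What is shaped like the remote_square but purple is not meant.

How it is judged:
By the outcome, as a careful person would: the job done as asked, in the order asked, and still so for the second after the job is handed in, with the robot touching nothing.
It also fails if it takes over 35 s, if anything falls off the work surface, if the arm or the gripper's body presses on something with over 40 N, if the wrist force passes 120 N, or if a joint passes its speed limit or range.

ROBOT

A 6-joint arm with a two-finger parallel gripper is mounted at the origin on a cart in front of the work surface, level with it; the furniture and walls round the work are solid. World frame = base frame: x ahead of the robot, y to its left, z up, the work surface at z = 0. Lengths are in mm, angles in rad, forces in N, time in s.
With the tool pointing down it reaches from about 350 to 775 mm from the base axis. Payload 7.3 kg.
Tool frame: the origin (TCP) lies at the very end of the fingers, on their centre line; the grasp point (between the pads) lies bot.grip_point_offset behind it (bot.grip_point_offset is the distance from the TCP to the grasp point, in mm); z points along the fingers, y is the line along which they close (so a half turn about z gives the same grasp; the last joint's range is limited). The gripper opens to 92 mm and grips with 3 to 60 N. Pads are 19 mm wide; open, the fingers measure 130 mm over their backs; the gripper's body (75 mm by 190 mm) begins 47 mm behind the grasp point.
Start: joints at [-1.441, 0.342, 1.524, -0, 1.275, -0.146], TCP at [142.988, -505.172, 226.741] pointing down, gripper open.
Joint ranges: [-2.53, 2.53], [-0.77, 2.02], [0.04, 2.7], [-1, 4.14], [0.28, 2.66], [-3.11, 3.11]. Speed limits (rad/s): [2.57, 2.57, 3.14, 3.14, 3.14, 3.14].

INTERFACE

Orientations are given as [roll, pitch, yaw] about the fixed x, y, z axes, in that order (R = Rz(yaw) Ry(pitch) Rx(roll)).
In Python, from plant import bot gives the robot as it stands. The module is installed in compiled form; this text tells all that it offers.
- The arm moves only by the tool carry_out, never from a script. Its argument "plan" is a list of rows, each an object of numbers: "tx", "ty", "tz": the shift along the world's x, y, z in mm; "rx", "ry", "rz": the turn, a rotation vector about the world's x, y, z in rad. A call has 1 to 12 rows; each row shifts and turns the commanded pose from where the row before left it; what a row does not reach is not made up. A row lasts 1/10 s, in which the tool goes at most 50 mm and 8.59 degrees, less where a joint would pass 70% of its speed; a pose out of reach is approached as far as the arm can. A call with a gripper value outside its range is refused whole. "gripper" is the closure, from 0 (fully open) to 1 (shut), set as the call begins (left out, the last holds). The fingers move at their own pace and stop on an object; the grip force is fixed at half the most. Time passes only in rows, so rows that do not move let the fingers close. It gives the time, the measured TCP pose, the force, the opening and the grip force at its end, in the units of the state.
- bot.get_obs(): the state, without advancing time (a new reading comes with each control period).
- bot.capture(name): name is "scene" or "top"; returns the picture (400x640x3 uint8, red, green, blue); there is no depth.
- bot.camera_model(name): a dict with "camera_matrix" (3x3 intrinsics, pixels), "R" (3x3) and "t" (3): a world point X has camera coordinates R X + t. Camera axes: x right, y down, z forward; pixel columns grow to the right and rows downward; lengths in mm; the calibration is good to about 2 mm. A picture is of the moment at which its call begins. camera_model takes no time and is no camera call.
- bot.close_job(): hands the job in; it is judged then, once.
The state is a dict: "time": time; "joint_positions": joint angles; "dq": joint speeds; "tau": joint torques, N m; "tool_pos": TCP position; "tcp_rot": TCP orientation; "contact_force": force on the tool from outside, world axes, zero at the start; "moment": the same for the moment, N m; "grip_width": finger opening in mm; "finger_force": force on a finger pad.
Only numpy, scipy, OpenCV 4.12 (cv2) and the standard library are available. Lean on these libraries where they do the work, as an engineer would, in place of code of your own. Each camera call takes 0.05 s, during which the arm holds its last target. There are 200 camera calls.

## Working session

There is one attempt and no reset: what is moved stays moved. The work goes in short steps, Python scripts to look and compute and a tool call to move; the robot and the scene stay as the last step left them, time stands still between calls to the robot, and variables do not carry over. Pictures are saved under pics/ and viewed, at most 10 in all, crops included, and the job is handed in when it is done.

Besides the shell and the picture viewer there is one more tool, called after "Call:" as name([rows], argument=value, ...), one row to a line, values as JSON. carry_out: Moves the arm, as the interface text tells. Its arguments: {"type":"object","properties":{"plan":{"type":"array"},"gripper":{"type":"number"}},"required":["plan"]}

```bash
mkdir -p pics; python3 - <<'E'
from plant import bot
import cv2
for n in("scene","top"):
    cv2.imwrite(f"pics/{n}0.png",bot.capture(n)[:,:,::-1])
    print(n,bot.camera_model(n))
o=bot.get_obs();print(o["time"],o["tool_pos"],o["tcp_rot"],o["grip_width"],bot.grip_point_offset)
E
```

```text
scene {'camera_matrix': array([[399.90599876,   0.        , 321.94429862],
       [  0.        , 399.90599876, 205.46977994],
       [  0.        ,   0.        ,   1.        ]]), 'R': array([[-0.60360774, -0.7971081 ,  0.01662432],
       [-0.52413819,  0.38101736, -0.7616462 ],
       [ 0.6007802 , -0.46844898, -0.64777982]]), 't': array([348.15799701, 301.48862704, 846.56495614])}
top {'camera_matrix': array([[507.31511736,   0.        , 319.13662635],
       [  0.        , 507.31511736, 201.94297511],
       [  0.        ,   0.        ,   1.        ]]), 'R': array([[ 0.02107658, -0.99960334, -0.01868009],
       [-0.98023367, -0.01698462, -0.19711287],
       [ 0.19671741,  0.02246532, -0.98020282]]), 't': array([  61.83345988,  552.95217818, 1259.41635761])}
0.1 [ 142.93637002 -504.81188603  226.11588837] [-3.14027050e+00 -2.38782032e-04  2.75727692e-01] 91.70533565217026 18.8
```

View pics/scene0.png

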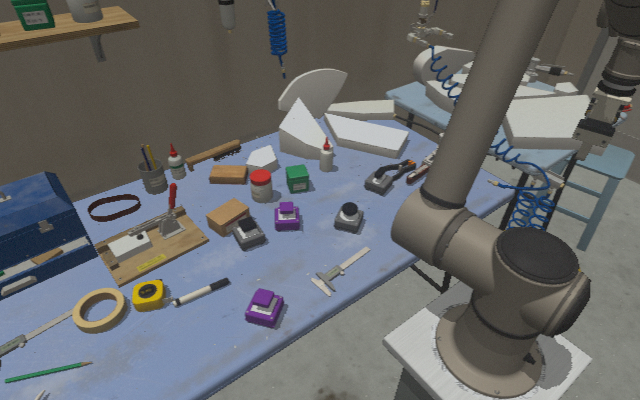

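View pics/top0.png

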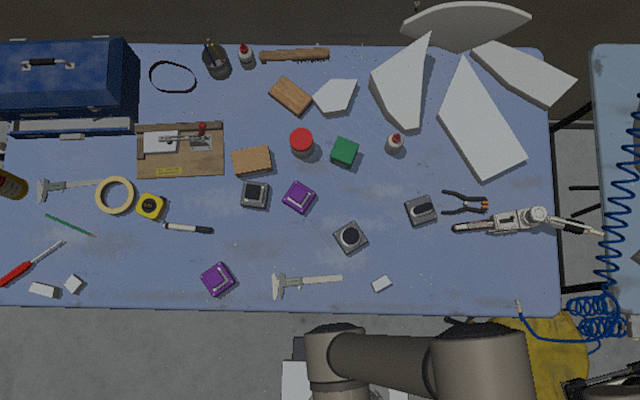

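The top view shows these candidates:
- grey remote at (255,194), cap looks square
- grey remote at (350,236), round cap
- grey remote at (420,210), oblong cap
- purple look-alikes at (298,197) and (217,280)

By the description I choose (255,194), and I'll check it in a close crop.

```bash
python3 - <<'E'
import cv2
a=cv2.imread("pics/top0.png")[165:225,215:295]
cv2.imwrite("pics/c1.png",cv2.resize(a,None,fx=10,fy=10,interpolation=cv2.INTER_CUBIC))
E
```

```text
(no output)
```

View pics/c1.png

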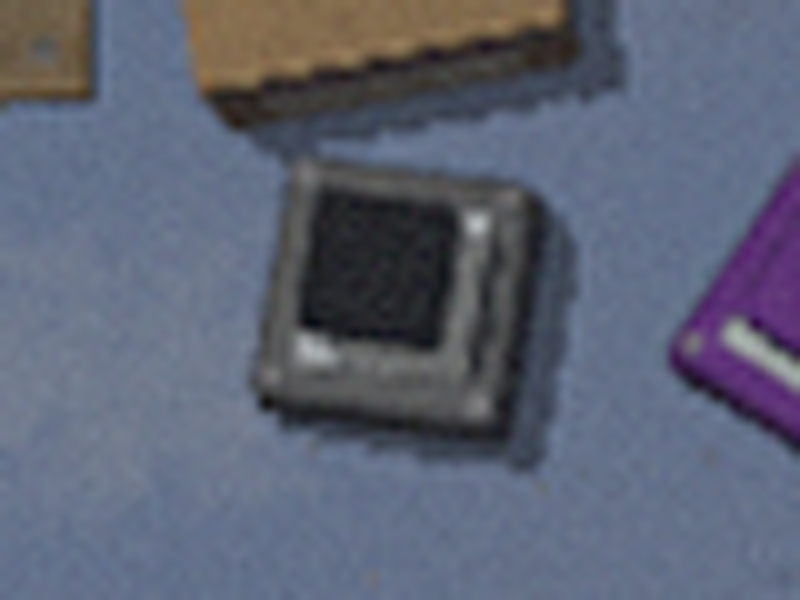

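The crop shows a square black cap on a grey case: corners near crop (315,190), (460,205), (440,348), (300,332), so its centre is at full-image pixel (252.5,191.5).

```bash
cat >h.py <<'E'
from plant import bot
import numpy as np
def ray(n,u,v,z):
    m=bot.camera_model(n);R=m["R"];c=-R.T@m["t"]
    d=R.T@np.linalg.solve(m["camera_matrix"],[u,v,1]);return (c+d*(z-c[2])/d[2]).round(1)
def proj(n,X):
    m=bot.camera_model(n);p=m["camera_matrix"]@(m["R"]@np.array(X)+m["t"]);return (p[:2]/p[2]).round(1)
E
python3 - <<'E'
from h import *
import cv2
P=ray("top",252.5,191.5,65);print(P,proj("scene",P))
for k in [(31.5,19),(46,20.5),(44,34.8),(30,33.2)]: print(ray("top",215+k[0]-.5,165+k[1]-.5,65))
print("jar",ray("top",301,137,82),"oil",ray("top",397,138,122))
u,v=proj("scene",P).astype(int)
a=cv2.imread("pics/scene0.png")[v-30:v+30,u-40:u+40]
cv2.imwrite("pics/c2.png",cv2.resize(a,None,fx=10,fy=10,interpolation=cv2.INTER_CUBIC));print(u-40,v-30)
E
```

```text
[574.4 245.4  65. ] [247.3 222.6]
[595.4 263.4  65. ]
[592.  225.4  65. ]
[554.  228.9  65. ]
[557.6 265.4  65. ]
jar [718.3 122.8  82. ] oil [ 705.7 -121.5  122. ]
207 192
```

View pics/c2.png

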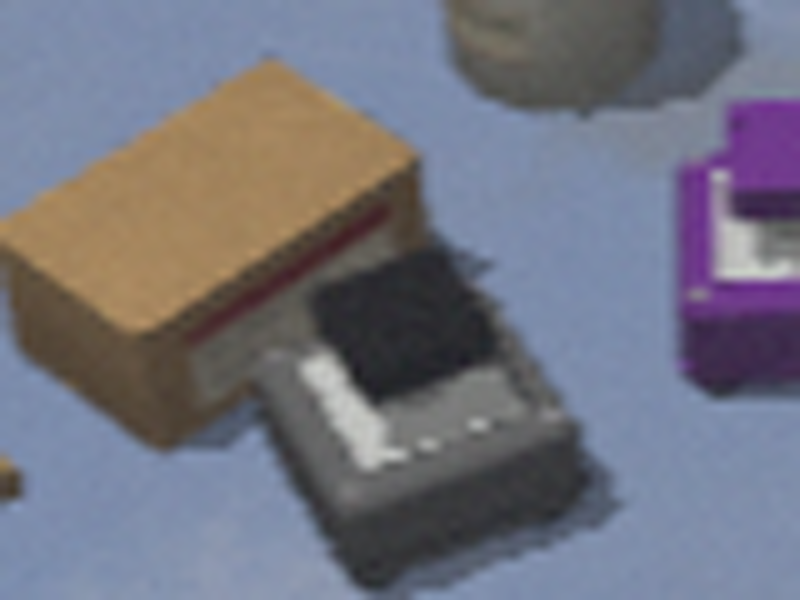

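Both views agree: square cap centred near (574,245), with the other things lower than the travel height. I'll close the gripper and travel there high up.

Call:
carry_out([
  {"tx": 20,"ty": 15},
  {"tx": 35,"ty": 32},
  {"tx": 35,"ty": 32},
  {"tx": 35,"ty": 32},
  {"tx": 35,"ty": 32},
  {"tx": 35,"ty": 32},
  {"tx": 35,"ty": 32},
  {"tx": 35,"ty": 32},
  {"tx": 20,"ty": 30},
  {"tx": 14,"ty": 40},
  {"tx": 14,"ty": 40},
  {"tx": 14,"ty": 40},
], gripper=1)

```text
invalid input at $.plan[0]: expected keys tx, ty, tz, rx, ry, rz
```

Call:
carry_out([
  {"tx": 20,"ty": 15,"tz": 0,"rx": 0,"ry": 0,"rz": 0},
  {"tx": 35,"ty": 32,"tz": 0,"rx": 0,"ry": 0,"rz": 0},
  {"tx": 35,"ty": 32,"tz": 0,"rx": 0,"ry": 0,"rz": 0},
  {"tx": 35,"ty": 32,"tz": 0,"rx": 0,"ry": 0,"rz": 0},
  {"tx": 35,"ty": 32,"tz": 0,"rx": 0,"ry": 0,"rz": 0},
  {"tx": 35,"ty": 32,"tz": 0,"rx": 0,"ry": 0,"rz": 0},
  {"tx": 35,"ty": 32,"tz": 0,"rx": 0,"ry": 0,"rz": 0},
  {"tx": 35,"ty": 32,"tz": 0,"rx": 0,"ry": 0,"rz": 0},
  {"tx": 20,"ty": 30,"tz": 0,"rx": 0,"ry": 0,"rz": 0},
  {"tx": 14,"ty": 40,"tz": 0,"rx": 0,"ry": 0,"rz": 0},
  {"tx": 14,"ty": 40,"tz": 0,"rx": 0,"ry": 0,"rz": 0},
  {"tx": 14,"ty": 40,"tz": 0,"rx": 0,"ry": 0,"rz": 0},
], gripper=1)

```text
time: 1.3
tool_pos: [470.1, -114.4, 226.4]
tcp_rot: [-3.141, 0.001, 0.276]
contact_force: [0.0, 0.1, -0.2]
grip_width: 1.9
finger_force: 0.0
```

Call:
carry_out([
  {"tx": 11.5,"ty": 40,"tz": 0,"rx": 0,"ry": 0,"rz": 0},
  {"tx": 11.5,"ty": 40,"tz": 0,"rx": 0,"ry": 0,"rz": 0},
  {"tx": 11.5,"ty": 40,"tz": 0,"rx": 0,"ry": 0,"rz": 0},
  {"tx": 11.5,"ty": 40,"tz": 0,"rx": 0,"ry": 0,"rz": 0},
  {"tx": 11.5,"ty": 40,"tz": 0,"rx": 0,"ry": 0,"rz": 0},
  {"tx": 11.5,"ty": 40,"tz": 0,"rx": 0,"ry": 0,"rz": 0},
  {"tx": 11.5,"ty": 40,"tz": 0,"rx": 0,"ry": 0,"rz": 0},
  {"tx": 11.5,"ty": 40,"tz": -30,"rx": 0,"ry": 0,"rz": 0},
  {"tx": 11.5,"ty": 40,"tz": -30,"rx": 0,"ry": 0,"rz": 0},
  {"tx": 0,"ty": 0,"tz": -40,"rx": 0,"ry": 0,"rz": 0},
  {"tx": 0,"ty": 0,"tz": -30,"rx": 0,"ry": 0,"rz": 0},
  {"tx": 0,"ty": 0,"tz": 0,"rx": 0,"ry": 0,"rz": 0},
])

```text
time: 2.5
tool_pos: [569.5, 241.2, 93.0]
tcp_rot: [3.141, 0.011, 0.276]
contact_force: [-0.3, -0.1, -0.4]
grip_width: 0.5
finger_force: 0.0
```

```bash
python3 - <<'E'
from h import *
import cv2
o=bot.get_obs();print(o["time"],o["tool_pos"],o["contact_force"],o["dq"].round(3) if hasattr(o["dq"],'round') else o["dq"])
print(proj("scene",o["tool_pos"]))
a=bot.capture("scene")[192:252,207:287,::-1]
cv2.imwrite("pics/c3.png",cv2.resize(a,None,fx=10,fy=10,interpolation=cv2.INTER_CUBIC))
E
```

```text
2.5 [569.52498677 241.24643989  93.02529049] [-0.28699091 -0.11499886 -0.4473385 ] [-0.013 -0.07  -0.079  0.001  0.061  0.   ]
[248.6 214.9]
```

View pics/c3.png

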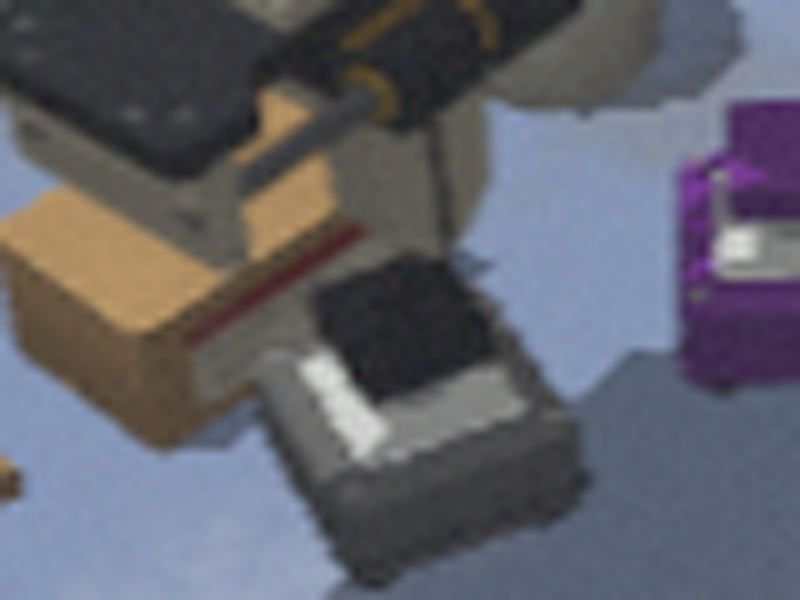

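The crop shows the fingertips (beige, around crop (411,224)) just above and behind the cap, with the remote unmoved. I'll check the whole hand in both views.

```bash
python3 - <<'E'
from h import *
import cv2
a=bot.capture("scene")[80:280,120:380,::-1];b=bot.capture("top")[120:270,180:400,::-1]
cv2.imwrite("pics/d1.png",cv2.resize(a,None,fx=3,fy=3,interpolation=cv2.INTER_CUBIC))
cv2.imwrite("pics/d2.png",cv2.resize(b,None,fx=3.5,fy=3.5,interpolation=cv2.INTER_CUBIC))
o=bot.get_obs();print(o["time"],o["tool_pos"],o["contact_force"])
E
```

```text
2.65 [573.85690817 241.83265274  99.8256992 ] [ 0.35716613 -0.29053486  0.82607841]
```

View pics/d1.png

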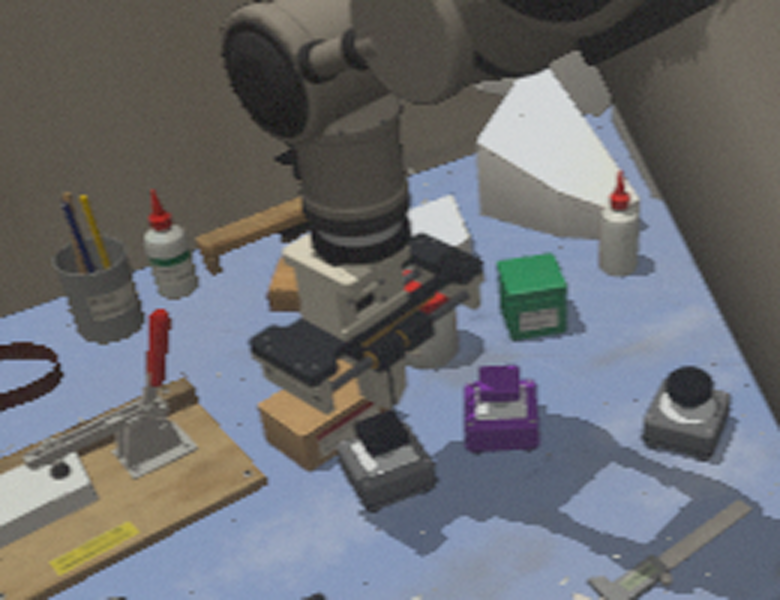

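View pics/d2.png

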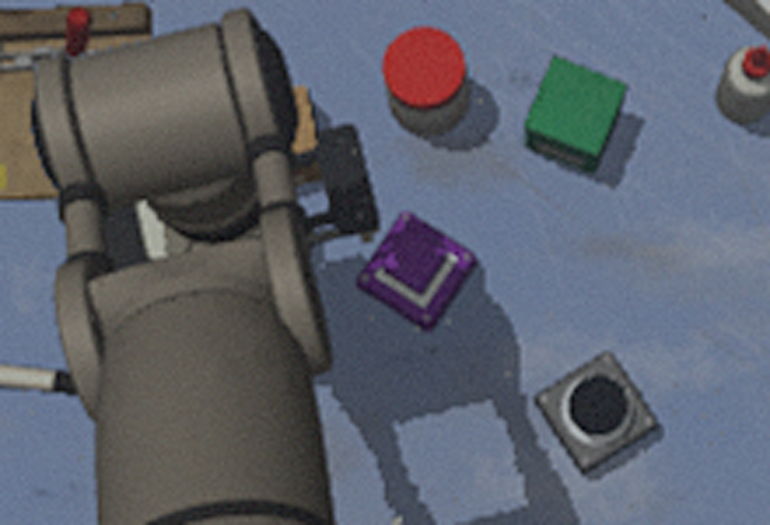

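The hand stands over the square remote and the bystanders are clear: in the second crop (top view) the purple look-alike is at about (415,270) and the round remote at (598,410). Now I'll descend and press slowly.

Call:
carry_out([
  {"tx": 0,"ty": 0,"tz": -12,"rx": 0,"ry": 0,"rz": 0},
  {"tx": 0,"ty": 1,"tz": -8,"rx": 0,"ry": 0,"rz": 0},
  {"tx": 0,"ty": 0,"tz": -5,"rx": 0,"ry": 0,"rz": 0},
  {"tx": 0,"ty": 0,"tz": 0,"rx": 0,"ry": 0,"rz": 0},
  {"tx": 0,"ty": 0,"tz": 0,"rx": 0,"ry": 0,"rz": 0},
  {"tx": 0,"ty": 0,"tz": 0,"rx": 0,"ry": 0,"rz": 0},
  {"tx": 0,"ty": 0,"tz": 0,"rx": 0,"ry": 0,"rz": 0},
])

```text
time: 3.35
tool_pos: [573.1, 242.9, 73.6]
tcp_rot: [3.142, -0.001, 0.276]
contact_force: [0.3, 0.4, -0.3]
grip_width: 0.5
finger_force: 0.0
```

Call:
carry_out([
  {"tx": 0,"ty": 0,"tz": -2,"rx": 0,"ry": 0,"rz": 0},
  {"tx": 0,"ty": 0,"tz": -2,"rx": 0,"ry": 0,"rz": 0},
  {"tx": 0,"ty": 0,"tz": -2,"rx": 0,"ry": 0,"rz": 0},
  {"tx": 0,"ty": 0,"tz": -2,"rx": 0,"ry": 0,"rz": 0},
  {"tx": 0,"ty": 0,"tz": 0,"rx": 0,"ry": 0,"rz": 0},
])

```text
time: 3.85
tool_pos: [572.8, 242.8, 65.1]
tcp_rot: [3.142, 0.0, 0.276]
contact_force: [-1.1, 0.5, 2.2]
grip_width: 0.8
finger_force: 0.7
```

Contact came at about 65 mm, as expected. Next, press down about 9 mm.

Call:
carry_out([
  {"tx": 0,"ty": 0,"tz": -1.5,"rx": 0,"ry": 0,"rz": 0},
  {"tx": 0,"ty": 0,"tz": -1.5,"rx": 0,"ry": 0,"rz": 0},
  {"tx": 0,"ty": 0,"tz": -1.5,"rx": 0,"ry": 0,"rz": 0},
  {"tx": 0,"ty": 0,"tz": -1.5,"rx": 0,"ry": 0,"rz": 0},
  {"tx": 0,"ty": 0,"tz": -1.5,"rx": 0,"ry": 0,"rz": 0},
  {"tx": 0,"ty": 0,"tz": -1.5,"rx": 0,"ry": 0,"rz": 0},
  {"tx": 0,"ty": 0,"tz": 0,"rx": 0,"ry": 0,"rz": 0},
  {"tx": 0,"ty": 0,"tz": 0,"rx": 0,"ry": 0,"rz": 0},
])

```text
time: 4.65
tool_pos: [572.9, 242.8, 56.5]
tcp_rot: [3.141, -0.0, 0.276]
contact_force: [-2.1, -1.1, 5.2]
grip_width: 0.1
finger_force: 2.9
```

Call:
carry_out([
  {"tx": 0,"ty": 0,"tz": -1,"rx": 0,"ry": 0,"rz": 0},
  {"tx": 0,"ty": 0,"tz": 0,"rx": 0,"ry": 0,"rz": 0},
  {"tx": 0,"ty": 0,"tz": 0,"rx": 0,"ry": 0,"rz": 0},
  {"tx": 0,"ty": 0,"tz": 0,"rx": 0,"ry": 0,"rz": 0},
  {"tx": 0,"ty": 0,"tz": 0,"rx": 0,"ry": 0,"rz": 0},
  {"tx": 0,"ty": 0,"tz": 0,"rx": 0,"ry": 0,"rz": 0},
  {"tx": 0,"ty": 0,"tz": 0,"rx": 0,"ry": 0,"rz": 0},
  {"tx": 0,"ty": 0,"tz": 0,"rx": 0,"ry": 0,"rz": 0},
  {"tx": 0,"ty": 0,"tz": 0,"rx": 0,"ry": 0,"rz": 0},
  {"tx": 0,"ty": 0,"tz": 0,"rx": 0,"ry": 0,"rz": 0},
  {"tx": 0,"ty": 0,"tz": 0,"rx": 0,"ry": 0,"rz": 0},
  {"tx": 0,"ty": 0,"tz": 0,"rx": 0,"ry": 0,"rz": 0},
])

```text
time: 5.85
tool_pos: [572.9, 242.8, 55.6]
tcp_rot: [3.141, -0.0, 0.276]
contact_force: [-1.8, -0.2, 7.1]
grip_width: 0.9
finger_force: 3.1
```

Call:
carry_out([
  {"tx": 0,"ty": 0,"tz": 0,"rx": 0,"ry": 0,"rz": 0},
  {"tx": 0,"ty": 0,"tz": 0,"rx": 0,"ry": 0,"rz": 0},
  {"tx": 0,"ty": 0,"tz": 0,"rx": 0,"ry": 0,"rz": 0},
  {"tx": 0,"ty": 0,"tz": 0,"rx": 0,"ry": 0,"rz": 0},
  {"tx": 0,"ty": 0,"tz": 0,"rx": 0,"ry": 0,"rz": 0},
  {"tx": 0,"ty": 0,"tz": 0,"rx": 0,"ry": 0,"rz": 0},
  {"tx": 0,"ty": 0,"tz": 0,"rx": 0,"ry": 0,"rz": 0},
  {"tx": 0,"ty": 0,"tz": 0,"rx": 0,"ry": 0,"rz": 0},
  {"tx": 0,"ty": 0,"tz": 0,"rx": 0,"ry": 0,"rz": 0},
  {"tx": 0,"ty": 0,"tz": 0,"rx": 0,"ry": 0,"rz": 0},
  {"tx": 0,"ty": 0,"tz": 0,"rx": 0,"ry": 0,"rz": 0},
  {"tx": 0,"ty": 0,"tz": 0,"rx": 0,"ry": 0,"rz": 0},
])

```text
time: 7.05
tool_pos: [573.0, 242.8, 55.6]
tcp_rot: [3.141, -0.0, 0.276]
contact_force: [-2.3, -0.1, 6.5]
grip_width: 0.3
finger_force: 3.1
```

Call:
carry_out([
  {"tx": 0,"ty": 0,"tz": 0,"rx": 0,"ry": 0,"rz": 0},
  {"tx": 0,"ty": 0,"tz": 0,"rx": 0,"ry": 0,"rz": 0},
  {"tx": 0,"ty": 0,"tz": 2,"rx": 0,"ry": 0,"rz": 0},
  {"tx": 0,"ty": 0,"tz": 3,"rx": 0,"ry": 0,"rz": 0},
  {"tx": 0,"ty": 0,"tz": 4,"rx": 0,"ry": 0,"rz": 0},
  {"tx": 0,"ty": 0,"tz": 4,"rx": 0,"ry": 0,"rz": 0},
  {"tx": 0,"ty": 0,"tz": 5,"rx": 0,"ry": 0,"rz": 0},
  {"tx": 0,"ty": 0,"tz": 15,"rx": 0,"ry": 0,"rz": 0},
  {"tx": 0,"ty": 0,"tz": 25,"rx": 0,"ry": 0,"rz": 0},
  {"tx": 0,"ty": 0,"tz": 35,"rx": 0,"ry": 0,"rz": 0},
  {"tx": 0,"ty": 0,"tz": 40,"rx": 0,"ry": 0,"rz": 0},
  {"tx": 0,"ty": 0,"tz": 40,"rx": 0,"ry": 0,"rz": 0},
])

```text
time: 8.25
tool_pos: [572.5, 242.7, 229.6]
tcp_rot: [3.142, 0.001, 0.276]
contact_force: [0.8, 0.8, -0.3]
grip_width: 0.5
finger_force: 0.0
```

Call:
carry_out([
  {"tx": -30,"ty": -25,"tz": 15,"rx": 0,"ry": 0,"rz": 0},
  {"tx": -30,"ty": -30,"tz": 0,"rx": 0,"ry": 0,"rz": 0},
  {"tx": -30,"ty": -30,"tz": 0,"rx": 0,"ry": 0,"rz": 0},
  {"tx": -25,"ty": -30,"tz": 0,"rx": 0,"ry": 0,"rz": 0},
  {"tx": -20,"ty": -40,"tz": 0,"rx": 0,"ry": 0,"rz": 0},
  {"tx": 0,"ty": -40,"tz": 0,"rx": 0,"ry": 0,"rz": 0},
  {"tx": 0,"ty": -40,"tz": 0,"rx": 0,"ry": 0,"rz": 0},
  {"tx": 0,"ty": -40,"tz": 0,"rx": 0,"ry": 0,"rz": 0},
  {"tx": 0,"ty": -25,"tz": 0,"rx": 0,"ry": 0,"rz": 0},
  {"tx": 0,"ty": 0,"tz": 0,"rx": 0,"ry": 0,"rz": 0},
  {"tx": 0,"ty": 0,"tz": 0,"rx": 0,"ry": 0,"rz": 0},
])

```text
time: 9.35
tool_pos: [437.8, -57.3, 243.3]
tcp_rot: [-3.141, -0.0, 0.274]
contact_force: [-0.4, -0.0, -0.6]
grip_width: 0.4
finger_force: 0.0
```

```bash
python3 - <<'E'
from h import *
import cv2
o=bot.get_obs();print(o["time"],o["tool_pos"],o["contact_force"])
a=bot.capture("top")[165:225,215:295,::-1]
z=cv2.imread("pics/top0.png")[165:225,215:295]
cv2.imwrite("pics/e.png",cv2.resize(cv2.hconcat([z,a.copy()]),None,fx=5,fy=5,interpolation=cv2.INTER_CUBIC))
E
```

```text
9.35 [437.7832994  -57.29162228 243.26664115] [-0.37175997 -0.03935739 -0.57071793]
```

View pics/e.png

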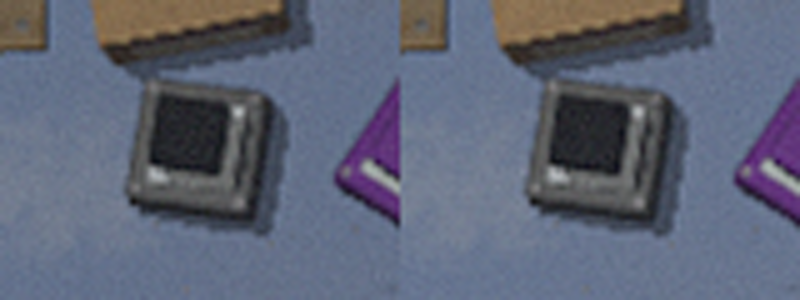

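Before (left) and after (right) match: the remote is unmoved (cap at (190,134) in the left half and (590,134) in the right) and the cap is out again.

```bash
python3 -c "
from plant import bot
print(bot.close_job())"
```

```text
the job is handed in; nothing more can be done
None
```

I pressed the square button about 9 mm down with about 6–7 N and held it for over 2.5 s. I then let it spring back, drew the hand well back and handed the job in; before-and-after pictures show the remote unmoved and its cap out again.

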